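# Fit the double lid on a screw tin and hold up its outer lid

## Robot

A 7-joint arm with a two-finger parallel gripper is mounted at the origin on the work surface. World frame = base frame: x ahead of the robot, y to its left, z up, the work surface at z = 0. Lengths are in m, angles in rad, forces in N, time in s.
With the tool pointing down it reaches from about 0.4 to 0.9 m from the base axis. Payload 5.5 kg.
Tool frame: the origin (TCP) lies midway between the tips of the shut fingers; the grasp point (between the pads) lies 19 mm behind it (manip.pinch_z is the distance from the TCP to the grasp point, in m); z points along the fingers, y is the direction in which the jaws open and shut (so a half turn about z gives the same grasp; the last joint's range is limited). The gripper opens to 85 mm and grips with 20 to 120 N. Pads are 22 mm wide; open, the fingers measure 114 mm over their backs; the gripper's body (76 mm by 85 mm) begins 54 mm behind the grasp point. The pads swing forward as they close: fully open they stand 13 mm farther back than shut.
Start: joints at [1.576, 0.501, -0.427, 1.55, 0.221, 1.138, -0.21], TCP at [0.166, -0.629, 0.231] pointing down, gripper open.
Joint ranges: [-2.88, 2.88], [-0.31, 2.03], [-1.54, 1.56], [0.2, 2.42], [-1.41, 4.55], [0.19, 2.02], [-2.57, 2.57]. Speed limits (rad/s): [2.57, 2.57, 3.14, 3.14, 3.14, 3.14, 3.14].

## Interface

Orientations are given as a rotation vector (axis times angle).
In Python, from bench import manip gives the robot as it stands.
- The arm moves only by the tool play_rows, never from a script. Its argument "steps" is one flat list of numbers, 5 for each row, row after row: the shift along the tool's x, y, z in m, then the turn about the tool's z in rad, then the gripper's target within -1 to 1 (fully open at 1, half-way at 0, shut at -1). A call has 1 to 20 rows; each row shifts and turns the commanded pose from where the row before left it, along the tool's axes as they then stand; what a row does not reach is not made up. A row lasts 1/8 s, in which the tool goes at most 62.5 mm and 10.7 degrees, less where a joint would pass 70% of its speed; a pose out of reach is approached as far as the arm can. A call is refused whole if a number of a shift passes 0.0625 or a number of a turn 0.188, either way. A call with a gripper value outside its range is refused whole. The fingers move at their own pace and stop on an object; the grip force is fixed at half the most. Time passes only in rows, so rows that do not move let the fingers close. It gives the time, the measured TCP pose, the force and the opening at its end, in the units of the state.
- manip.get_obs(): the state, without advancing time (a new reading comes with each control period).
- manip.get_image(name): name is "side" or "top" or "wrist"; returns (picture, depth): 384x512x3 uint8, red, green, blue; 384x512 float32, m along the optical axis (not along the pixel's ray), 0 where there is no reading.
- manip.camera_info(name): a dict with "fovy" (degrees; the focal length in pixels is half the picture's height over the tangent of half this angle, whatever the lens; pixels are square), "cx", "cy" (the principal point, pixels), "dist_coeffs" ([k1, k2, p1, p2, k3] as OpenCV has them; the pictures are not rectified), "extrinsics" (4x4, takes a point from camera to world coordinates). Camera axes: x right, y down, z forward; pixel columns grow to the right and rows downward; lengths in m; the calibration is good to about 2 mm. A picture is of the moment at which its call begins: read the wrist's pose just before it. camera_info takes no time and is no camera call; for the wrist camera it gives the pose at the moment of the call.
- manip.close_job(): hands the job in, once; it reports no verdict.
Trained networks look in the newest picture that a camera, given by its name, has taken for a name from the list of things; names that differ only in an ending like _2 or _b are one class to them, and where a whole thing is asked for, a point or a joint stands for the part that bears it (a point fixed in the world has none). Each returns a list of dicts, best first, with "confidence" (0 to 1); they miss things now and then, are a little off and sometimes report something else, mostly with a low value. They report only what shows in the picture. A call takes as long as a camera call. They do not tell look-alikes from the thing itself.
- manip.recognise(camera, thing): "bbox" ([left, top, right, bottom] in pixels, round what is visible of it).
- manip.tip_of(camera, thing): "at" ([row, column] in pixels: a listed point, or the origin of a listed thing).
The state is a dict: "t": time; "joint_pos": joint angles; "joint_velocities": joint speeds; "joint_torque": joint torques, N m; "position": TCP position; "tool_rot": TCP orientation; "force": force on the tool from outside, world axes, zero at the start; "torque": the same for the moment, N m; "opening": finger opening in m.
Only numpy, scipy, OpenCV 4.12 (cv2) and the standard library are available. Lean on these libraries where they do the work, as an engineer would, in place of code of your own. Each camera call takes 0.05 s, during which the arm holds its last target. There are 200 camera calls.

## Task

Tip the grey dust cover up by its lug, its opposite edge still resting on the tin's rim, then lift it off and lay it flat in the middle of the black rubber mat. Lower the nested pair of metal lids onto the tin together, carried by the centre post, so that the inner lid seats on the ledge inside and the outer lid on the rim; then take the outer lid alone by its collar, lift it up clear of the post without disturbing the inner lid, and finish while still holding it level and still above the tin so that a kit card can be slipped in. Leave the other things on the bench alone.

Things in the scene. Friction and masses are not known exactly. Their poses are not given: they have to be found in the camera images.
- tin: open round steel tin fixed to the bench, upright: 148 outside diameter, 70 high, wall 4, inside diameter 140; a ledge inside (inner diameter 112) has its top 50 above the bench. Origin: centre of the underside, on the bench; z up.
- mat: black rubber mat fixed flat on the bench, 220 x 220, 3 thick, always on the other side of the tin from the nested lids. Origin: centre of the underside.
- cover_center (a point): grey plastic dust cover loose on the tin's rim, 160 g: plate of diameter 160, 5 thick, with a locating ring of diameter 128 reaching 6 below it, loose in the tin's mouth. Point: centre of the plate, half-way through its thickness (8.5 above any flat surface it is laid on, 72.5 above the bench at the start). Axes: z up, x from the lug to the opposite edge.
- cover_lug (a point): centre of the dust cover's upright lug, a tab standing on the plate close to its edge: 10 thick along the cover's x (radially), 36 wide along its y, rising 35 above the plate. This point lies 62 from the cover's centre on its -x side and 17.5 above the top of the plate.
- cover_far_edge (a point): point on the lower edge of the cover's plate opposite the lug, 80 from the cover's centre on its +x side.
- inner_lid_center (a point): inner aluminium lid, 350 g: disc of diameter 132, 6 thick; shoulder of diameter 48 up to 18 above its underside; centre post of diameter 16, its top 94 above the underside. Stands on the bench at the start. Point: on the axis, 47 above the underside. Seated on the tin's ledge the underside is 50 above the bench, this point 97. z up the post.
- outer_lid_center (a point): outer steel lid, 220 g, over the inner: plate of diameter 160, 4 thick; skirt (157 inside) to 8 below it; on top a round collar, diameter 42, 34 high. The post passes loosely through its bore (21), 38 proud of it; resting on the shoulder, it rides along with the post. Point: on the axis, 11 above the plate's top, 23 below the collar's top; 33 above the bench at the start, 85 on the tin's rim.
- parts_bin: bystander: yellow open bin 100 x 150 x 70 at the back; leave alone. Origin: centre of the underside.
- blue_bin: bystander: blue open bin 100 x 130 x 60 at the back; leave alone. Origin: centre of the underside.
- wipes: bystander: white jar of diameter 80, 170 high, to the left; leave alone. Origin: centre of the underside.
- screwdriver: bystander: screwdriver lying on the right; leave alone. Origin: on its underside.
Things that resemble listed ones, but are neither listed nor needed, are in the scene too. What is shaped like the part that bears cover_center but green is not meant. What is shaped like the part that bears outer_lid_center but pink is not meant.

How it is judged:
By the outcome, as a careful person would: the job done as asked, in the order asked, and still so for the second after the job is handed in, while the arm keeps its last pose, push and grip.
It also fails if it takes over 64 s, if anything falls off the work surface, if the arm or the gripper's body presses on something with over 40 N, if the wrist force passes 120 N, or if a joint passes its speed limit or range.

## Working session

There is one attempt and no reset: what is moved stays moved. The work goes in short steps, Python scripts to look and compute and a tool call to move; the robot and the scene stay as the last step left them, time stands still between calls to the robot, and variables do not carry over. Pictures are saved under pics/ and viewed, about 8 in all and at most 12, crops included, and the job is handed in when it is done.

Besides the shell and the picture viewer there is one more tool, called after "Emit:" in YAML: its name, and indented under it one key for each argument. play_rows: Moves the arm, as the interface text tells. Its arguments: {"type":"object","properties":{"steps":{"type":"array"}},"required":["steps"]}

```bash
mkdir -p pics; ls; cat > h.py <<'E'
import numpy as np,cv2
from bench import manip
from scipy.spatial.transform import Rotation as R
def K(c):
    i=manip.camera_info(c); f=192/np.tan(np.radians(i["fovy"])/2)
    return np.array([[f,0,i["cx"]],[0,f,i["cy"]],[0,0,1]]),np.array(i["dist_coeffs"],float),np.array(i["extrinsics"])
def ray(c,uv):
    k,d,E=K(c); p=cv2.undistortPoints(np.array(uv,float).reshape(-1,1,2),k,d).reshape(-1,2)
    return E[:3,3],np.c_[p,np.ones(len(p))]@E[:3,:3].T
def atz(c,uv,z):
    o,r=ray(c,uv); return o+r*((z-o[2])/r[:,2])[:,None]
def cloud(c,dep):
    v,u=np.nonzero(dep>0); k,d,E=K(c)
    p=cv2.undistortPoints(np.c_[u,v].astype(float).reshape(-1,1,2),k,d).reshape(-1,2)
    P=np.c_[p,np.ones(len(p))]*dep[v,u][:,None]
    return P@E[:3,:3].T+E[:3,3],u,v
def proj(c,P):
    k,d,E=K(c); X=(np.atleast_2d(P)-E[:3,3])@E[:3,:3]
    return cv2.projectPoints(X,np.zeros(3),np.zeros(3),k,d)[0].reshape(-1,2)
def save(n,img): cv2.imwrite("pics/"+n,img[:,:,::-1])
E
python3 - <<'E'
from h import *
o=manip.get_obs(); print({k:np.round(v,3) for k,v in o.items()}); print(manip.pinch_z)
ims=[]
for c in ("side","top"):
    im,d=manip.get_image(c); np.save(c+".npy",d); np.save(c+"i.npy",im); ims.append(im)
    P,u,v=cloud(c,d)
    print(c,K(c)[2][:3,3].round(3),K(c)[2][:3,2].round(2))
    for t in ("tin","mat","cover_center","cover_lug","cover_far_edge","inner_lid_center","outer_lid_center"):
        for r in manip.tip_of(c,t):
            row,col=r["at"]; i=np.argmin((u-col)**2+(v-row)**2)
            print(t,round(r["confidence"],2),np.round(r["at"]),P[i].round(3))
save("a.png",cv2.resize(np.vstack(ims),(800,600*2))[:600]); save("b.png",cv2.resize(ims[1],(800,600)))
E
```

```text
pics
{'t': np.float64(0.0), 'joint_pos': array([ 1.576,  0.502, -0.427,  1.551,  0.221,  1.138, -0.21 ]), 'joint_velocities': array([-0.001, -0.002, -0.002, -0.001,  0.   ,  0.   ,  0.001]), 'joint_torque': array([ 0.0000e+00, -5.6952e+01, -5.8160e+00, -2.8094e+01,  1.1000e-02,
        1.2000e-02, -0.0000e+00]), 'position': array([ 0.165, -0.628,  0.23 ]), 'tool_rot': array([-3.114, -0.404,  0.   ]), 'force': array([-0.374,  0.249,  0.375]), 'torque': array([-0.008, -0.004,  0.029]), 'opening': np.float64(0.085)}
0.0187
side [0.454 1.056 1.391] [ 0.06 -0.63 -0.77]
tin 0.84 [208. 261.] [0.524 0.092 0.072]
mat 0.6 [144. 265.] [ 0.535 -0.275  0.005]
cover_center 0.91 [198. 256.] [0.544 0.055 0.078]
cover_center 0.82 [255. 322.] [0.312 0.223 0.009]
cover_center 0.69 [166. 322.] [ 0.309 -0.166  0.014]
cover_lug 0.89 [154. 308.] [ 0.365 -0.203  0.037]
cover_lug 0.8 [263. 308.] [0.36  0.28  0.048]
cover_far_edge 0.97 [195. 235.] [ 0.628 -0.013 -0.001]
cover_far_edge 0.86 [168. 345.] [ 0.22  -0.177 -0.002]
cover_far_edge 0.76 [244. 334.] [0.272 0.179 0.013]
cover_far_edge 0.61 [266. 250.] [0
[... 294 characters left out ...]
419 -0.003  1.357] [ 0.1   0.01 -0.99]
mat 0.69 [192. 335.] [ 0.54  -0.287  0.006]
cover_center 0.9 [192. 238.] [0.533 0.048 0.073]
cover_center 0.8 [256. 185.] [0.321 0.23  0.011]
cover_center 0.72 [264. 311.] [ 0.293 -0.2    0.015]
cover_lug 0.93 [241. 172.] [0.37  0.267 0.049]
cover_lug 0.78 [210. 235.] [0.472 0.055 0.111]
cover_lug 0.68 [244. 318.] [ 0.361 -0.225  0.014]
cover_far_edge 0.81 [285. 300.] [ 0.221 -0.164  0.002]
cover_far_edge 0.77 [271. 204.] [ 0.266  0.165 -0.   ]
cover_far_edge 0.7 [169. 243.] [0.609 0.032 0.078]
inner_lid_center 0.36 [191. 168.] [0.536 0.283 0.061]
outer_lid_center 0.82 [131. 168.] [0.745 0.291 0.046]
outer_lid_center 0.68 [191. 165.] [0.534 0.288 0.08 ]
```

View pics/a.png

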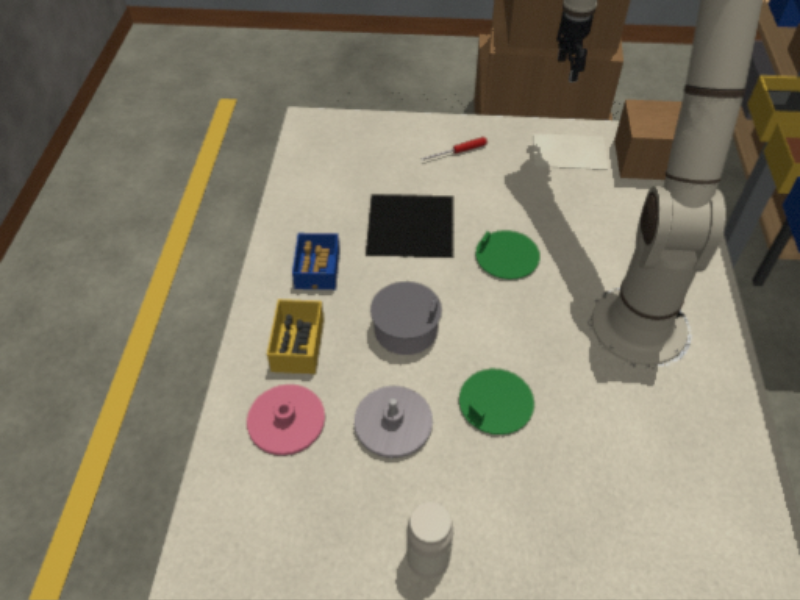

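View pics/b.png

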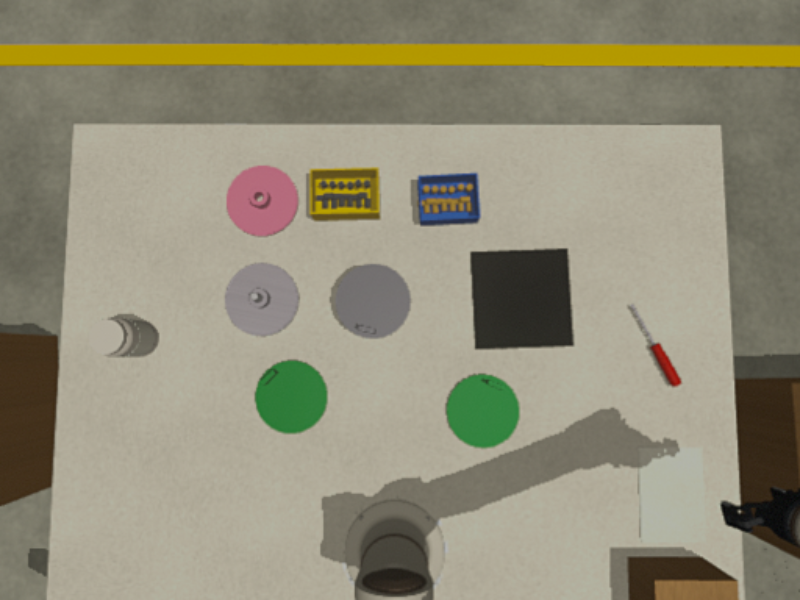

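The side view shows the grey cover on the tin at (405,310) in the enlarged picture. There are two green look-alikes at (508,254) and (496,401). The grey nested lids are at (393,420), the pink look-alike lid at (286,418) and the mat at (411,225). Only the grey cover, which is also the only one on the tin, and the grey lid with its post fit the description. Next I'll fit positions from depth and confirm them in one crop.

```bash
python3 - <<'E'
from h import *
def fit(xy):
    h=cv2.convexHull(xy.astype(np.float32)).reshape(-1,2)
    return cv2.minEnclosingCircle(xy.astype(np.float32))
def lsq(xy): # circle from boundary: outermost by angle
    c=xy.mean(0)
    for _ in range(5):
        a=np.arctan2(*(xy-c).T[::-1]); r=np.linalg.norm(xy-c,axis=1); b=np.digitize(a,np.linspace(-np.pi,np.pi,37))
        e=np.array([xy[b==k][r[b==k].argmax()] for k in np.unique(b)])
        s=np.linalg.lstsq(np.c_[2*e,np.ones(len(e))],(e**2).sum(1),rcond=None)[0]; c=s[:2]
    return c.round(4),np.sqrt(s[2]+c@c).round(4)
for c in ("top","side"):
    d=np.load(c+".npy"); im=np.load(c+"i.npy").astype(int); P,u,v=cloud(c,d); col=im[v,u]
    def near(x,y,r): return np.hypot(P[:,0]-x,P[:,1]-y)<r
    grey=col.max(1)-col.min(1)<25
    m=near(.535,.05,.11)&(abs(P[:,2]-.075)<.012); print(c,"cover",m.sum(),P[m,2].mean().round(4),lsq(P[m,:2]))
    m=near(.475,.06,.06)&(P[:,2]>.092)&(P[:,2]<.125); print("lug",m.sum(),P[m].mean(0).round(4),P[m].min(0).round(3),P[m].max(0).round(3))
    m=near(.535,.29,.1)&(P[:,2]>.012)&(P[:,2]<.032); print("lid",m.sum(),P[m,2].mean().round(4),lsq(P[m,:2]))
    m=near(.535,.29,.08)&(P[:,2]>.07); print("post",m.sum(),P[m].mean(0).round(4) if m.any() else 0, P[m,2].max() if m.any() else 0)
    m=near(.54,-.285,.17)&(col.max(1)<60); r=cv2.minAreaRect(P[m,:2].astype(np.float32)); print("mat",r,P[m,2].mean())
    # colour-mask circle of lids & cover at known height
    uv=np.c_[u,v]
    for n,z,x,y in(("cover",.075,.535,.05),("lid",.022,.535,.29)):
        Q=atz(c,uv,z); mm=(np.hypot(Q[:,0]-x,Q[:,1]-y)<.12)&(col.sum(1)<480)&(col.sum(1)>150)
        print(n,"col",lsq(Q[mm,:2]))
print(K("top")[0][0,0],K("side")[0][0,0])
print(R.from_rotvec(manip.get_obs()["tool_rot"]).as_matrix().round(3))
a=np.load("sidei.npy")[165:300,150:360]; b=np.load("topi.npy")[160:230,130:280]
save("c.png",np.vstack([cv2.resize(a.astype(np.uint8),(560,360),interpolation=2),cv2.resize(b.astype(np.uint8),(560,240),interpolation=2)]))
E
```

```text
top cover 1776 0.0763 (array([0.5311, 0.0456]), np.float64(0.0791))
lug 38 [0.4702 0.0569 0.1106] [0.465 0.039 0.099] [0.478 0.074 0.116]
lid 1612 0.0231 (array([0.5389, 0.2938]), np.float64(0.0808))
post 28 [0.5383 0.2926 0.0901] 0.09780883929610185
mat ((0.5454536080360413, -0.2827015221118927), (0.21443744003772736, 0.21524690091609955), 2.193676710128784) 0.0045891911848222776
cover col (array([0.5353, 0.0521]), np.float64(0.0849))
lid col (array([0.539 , 0.2941]), np.float64(0.0827))
side cover 1299 0.0742 (array([0.532 , 0.0479]), np.float64(0.0799))
lug 38 [0.4713 0.0632 0.1065] [0.465 0.04  0.092] [0.478 0.08  0.116]
lid 1632 0.0212 (array([0.5399, 0.2961]), np.float64(0.0814))
post 33 [0.5399 0.2985 0.0878] 0.09855274333576824
mat ((0.5476710796356201, -0.2834451198577881), (0.21040572226047516, 0.22671619057655334), 1.868679404258728) 0.002367641928648662
cover col (array([0.5341, 0.0711]), np.float64(0.0934))
lid col (array([0.5409, 0.3054]), np.float64(0.0855))
389.50794468129214 477.93269298976753
[[ 0.967  0.255  0.   ]
 [ 0.255 -0.967 -0.   ]
 [-0.     0.    -1.   ]]
```

View pics/c.png

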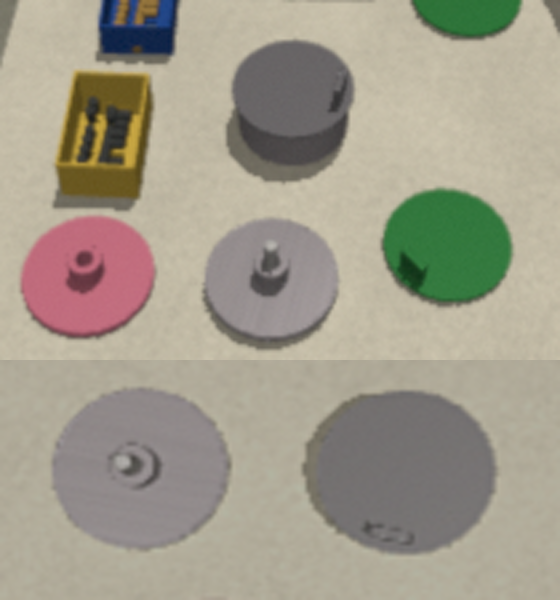

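The crop confirms it. The grey cover sits on the tin with its lug toward the robot, and the grey lid pair with its post is to the left. Pink and green are the look-alikes. Moving above the lug.

Emit:
play_rows:
  steps: [0.0336,-0.0419,0,0,1,0.0336,-0.0419,0,0,1,0.0336,-0.0419,0,0,1,0.0336,-0.0419,0,0,1,0.0336,-0.0419,0,0,1,0.0336,-0.0419,0,0,1,0.0336,-0.0419,0,0,1,0.0336,-0.0419,0,0,1,0.0336,-0.0419,0,0,1,0.0336,-0.0419,0,0,1,0.0336,-0.0419,0,0,1,0.0336,-0.0419,0,0,1,0.0336,-0.0419,0,0,1,0.0336,-0.0419,0,0,1,0,0,0,0.144,1,0,0,0,0.144,1,0,0,0,0.145,1,0,0,0,0,1]

```text
t: 3.05
position: [0.4711, 0.0588, 0.2315]
tool_rot: [3.129, -0.272, 0.001]
force: [-0.6, -0.4, -0.9]
opening: 0.0854
```

```bash
python3 - <<'E'
from h import *
o=manip.get_obs(); print(o["t"],o["position"].round(4),o["joint_pos"].round(2)); M=R.from_rotvec(o["tool_rot"]).as_matrix(); print(M.round(3))
im,d=manip.get_image("wrist"); P,u,v=cloud("wrist",d)
np.save("w.npy",d)
print(K("wrist")[2].round(3))
m=(np.hypot(P[:,0]-.47,P[:,1]-.058)<.035)&(P[:,2]>.1)&(P[:,2]<.118); 
if m.any():
    r=cv2.minAreaRect(P[m,:2].astype(np.float32)); print("lug",m.sum(),r,np.percentile(P[m,2],[5,50,95]))
    print(cv2.boxPoints(r))
m=(np.hypot(P[:,0]-.53,P[:,1]-.047)<.1)&(abs(P[:,2]-.075)<.006)
if m.any():
    q=P[m,:2]; print("plate",m.sum(),q.min(0),q.max(0),P[m,2].mean(),cv2.minEnclosingCircle(q.astype(np.float32)))
save("d.png",im)
E
```

```text
3.05 [0.4711 0.0588 0.2315] [ 0.59  0.25 -0.87  1.97  0.22  1.03 -2.13]
[[ 0.985 -0.173  0.   ]
 [-0.173 -0.985 -0.   ]
 [ 0.001  0.    -1.   ]]
[[-0.172 -0.938 -0.301  0.549]
 [-0.985  0.164  0.053  0.045]
 [-0.     0.306 -0.952  0.374]
 [ 0.     0.     0.     1.   ]]
lug 376 ((0.4732854664325714, 0.05818492919206619), (0.03499346971511841, 0.009733541868627071), 79.90438079833984) [0.10254301 0.10932012 0.11046166]
[[0.46542704 0.0418122 ]
 [0.47500986 0.040106  ]
 [0.4811439  0.07455765]
 [0.47156107 0.07626386]]
plate 16232 [ 0.45424831 -0.03174793] [0.61275449 0.12736377] 0.07457929930504474 ((0.5332682132720947, 0.04775827005505562), 0.08022201806306839)
```

View pics/d.png

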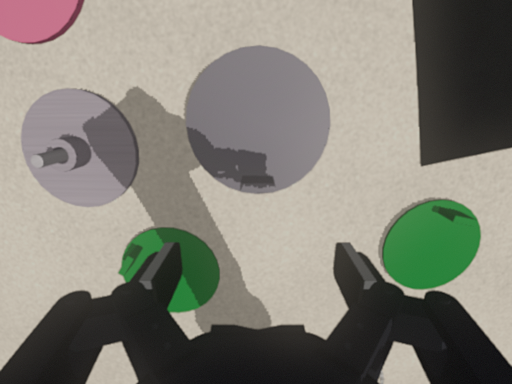

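The wrist view shows the cover plate at (257,120) with its lug at (250,165), clear between the open fingers. The wrist depth gives the lug at (0.473, 0.058) with the jaws aligned. I'll descend and close lightly, so the lug can pivot between the pads.

Emit:
play_rows:
  steps: [0.0023,0.0004,0.05,0,1,0,0,0.05,0,1,0,0,0.035,0,1,0,0,0.0105,0,0.5,0,0,0,0,0,0,0,0,0,-0.1,0,0,0,0,-0.17,0,0,0,0,-0.17,0,0,0,0,-0.17]

```text
t: 4.22
position: [0.4746, 0.058, 0.0874]
tool_rot: [3.13, -0.275, 0.005]
force: [-1.1, 0.2, 6.6]
opening: 0.0356
```

```bash
python3 - <<'E'
from h import *
d=np.load("w.npy"); 
# reconstruct with recorded wrist pose
E=np.array([[-0.172,-0.938,-0.301,0.549],[-0.985,0.164,0.053,0.045],[0,0.306,-0.952,0.374]])
k,dc,_=K("wrist"); v,u=np.nonzero(d>0)
p=cv2.undistortPoints(np.c_[u,v].astype(float).reshape(-1,1,2),k,dc).reshape(-1,2)
P=(np.c_[p,np.ones(len(p))]*d[v,u][:,None])@E[:,:3].T+E[:,3]
m=(np.hypot(P[:,0]-.54,P[:,1]-.295)<.1)&(P[:,2]>.015)&(P[:,2]<.03); print("lid",m.sum(),P[m,2].mean(),cv2.minEnclosingCircle(P[m,:2].astype(np.float32)))
m=(np.hypot(P[:,0]-.54,P[:,1]-.295)<.06)&(P[:,2]>.088); print("post",m.sum(),P[m].mean(0),P[m].max(0))
o=manip.get_obs(); print(o["t"],o["position"].round(4),o["opening"],o["force"])
E
```

```text
lid 9319 0.021972529144752985 ((0.5401822328567505, 0.29550689458847046), 0.08263793587684631)
post 184 [0.54096887 0.29359392 0.09300333] [0.54850599 0.30294863 0.0952834 ]
4.225 [0.4746 0.058  0.0874] 0.035577399897271426 [-1.05024463  0.24147895  6.60331355]
```

Emit:
play_rows:
  steps: [0.0007,0,-0.003,0,-0.17,0.0008,0,-0.003,0,-0.17,0.0009,0,-0.003,0,-0.17,0.0009,0,-0.003,0,-0.17,0,0,0,0,-0.17]

```text
t: 4.85
position: [0.4767, 0.0573, 0.098]
tool_rot: [-3.129, 0.275, -0.001]
force: [0.6, 0.3, -1.3]
opening: 0.0356
```

```bash
cat > tilt.py <<'E'
from h import *
o=manip.get_obs(); print(round(o["t"],2),o["position"].round(4),round(o["opening"],4),o["force"].round(1))
import sys
im,d=manip.get_image("wrist"); P,u,v=cloud("wrist",d); np.save("w.npy",d)
x,y,z0=map(float,sys.argv[1:4]) # approx centre of plate
m=(np.hypot(P[:,0]-x,P[:,1]-y)<.1)&(P[:,2]>.02)&(P[:,2]<z0+.08)&(np.hypot(P[:,0]-o["position"][0],P[:,1]-o["position"][1])>.03)
Q=P[m]; rng=np.random.default_rng(0); best=None
for _ in range(300):
    s=Q[rng.choice(len(Q),3,False)]; n=np.cross(s[1]-s[0],s[2]-s[0]); n/=np.linalg.norm(n)+1e-12
    if abs(n[2])<.6: continue
    i=abs((Q-s[0])@n)<.002
    if best is None or i.sum()>best.sum(): best=i
A=Q[best]; c=A.mean(0); n=np.linalg.svd(A-c,full_matrices=False)[2][2]; n*=np.sign(n[2])
ax=R.from_rotvec(o["tool_rot"]).as_matrix()[:,0]
print("plane n",n.round(3),"tilt deg",np.degrees(np.arccos(n[2])).round(1),"along tool x",np.degrees(np.arcsin(n@ax)).round(1),len(A),"z range",np.percentile(A[:,2],[1,99]).round(4),"extent toolx",np.percentile((A-o["position"])@ax,[.2,99.8]).round(4))
k=((A-o["position"])@ax).argmax(); print("far pt",A[k].round(4), "mean",c.round(4))
if len(sys.argv)>4: save(sys.argv[4],im)
E
python3 tilt.py .534 .047 .08
```

```text
4.85 [0.4767 0.0573 0.098 ] 0.0356 [ 0.6  0.3 -1.3]
plane n [ 0.008 -0.001  1.   ] tilt deg 0.5 along tool x 0.5 51785 z range [0.0828 0.0861] extent toolx [-0.0042  0.1334]
far pt [0.6118 0.0502 0.0823] mean [0.5491 0.0437 0.0845]
```

Emit:
play_rows:
  steps: [-0.0009,0,0.003,0,-0.17,-0.0009,0,0.003,0,-0.17,-0.0008,0,0.003,0,-0.17,-0.0007,0,0.0025,0,-0.17,0,0,0,0,-0.158,0,0,0,0,-0.158,0.0007,0,-0.003,0,-0.158,0.0008,0,-0.003,0,-0.158,0.0009,0,-0.003,0,-0.158,0.0009,0,-0.003,0,-0.158,0,0,0,0,-0.158]

```text
t: 6.28
position: [0.4768, 0.0573, 0.0986]
tool_rot: [-3.129, 0.275, -0.001]
force: [0.4, 0.2, -1.2]
opening: 0.0363
```

```bash
python3 tilt.py .534 .047 .08
```

```text
6.28 [0.4768 0.0573 0.0986] 0.0363 [ 0.4  0.2 -1.2]
plane n [ 0.086 -0.014  0.996] tilt deg 5.0 along tool x 5.0 48095 z range [0.0739 0.0862] extent toolx [-0.006  0.135]
far pt [0.6119 0.0346 0.0724] mean [0.5463 0.0444 0.0797]
```

The cover pivots at this lighter grip: it is tilted 5° with the far edge down on the rim. Continuing along the arc.

Emit:
play_rows:
  steps: [0.0014,0,-0.0038,0,-0.158,0.0014,0,-0.0038,0,-0.158,0.0015,0,-0.0038,0,-0.158,0.0017,0,-0.0037,0,-0.158,0.0018,0,-0.0037,0,-0.158,0.0018,0,-0.0036,0,-0.158,0.002,0,-0.0035,0,-0.158,0.0021,0,-0.0035,0,-0.158,0.0021,0,-0.0035,0,-0.158,0.0023,0,-0.0033,0,-0.158,0.0024,0,-0.0033,0,-0.158,0.0025,0,-0.0033,0,-0.158,0,0,0,0,-0.158]

```text
t: 7.95
position: [0.4996, 0.0533, 0.1414]
tool_rot: [-3.129, 0.275, -0.001]
force: [-0.2, -0.6, -0.9]
opening: 0.0361
```

```bash
python3 tilt.py .54 .047 .11; python3 - <<'E'
from h import *
im,d=manip.get_image("side"); save("e.png",cv2.resize(im[130:270,170:350],(720,560)))
E
```

```text
7.95 [0.4996 0.0533 0.1414] 0.0361 [-0.2 -0.6 -0.9]
plane n [ 0.409 -0.073  0.91 ] tilt deg 24.5 along tool x 24.6 32103 z range [0.0736 0.1294] extent toolx [-0.0263  0.1139]
far pt [0.6146 0.0391 0.0697] mean [0.5502 0.044  0.1008]
```

View pics/e.png

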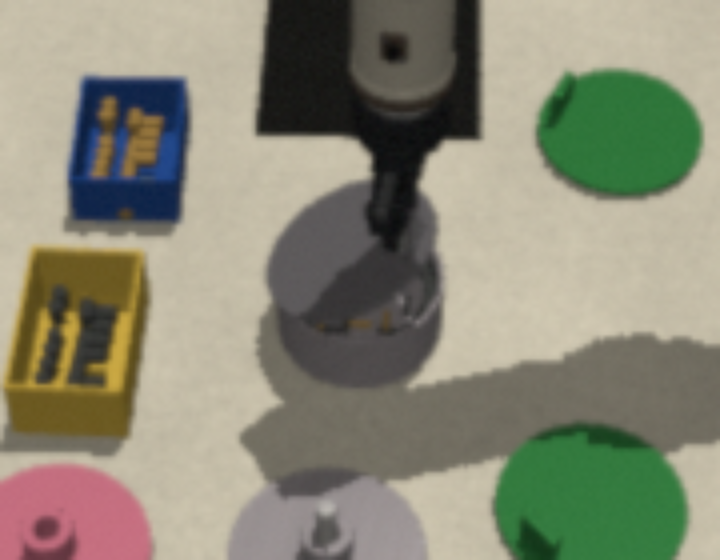

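The side crop shows the cover tipped with the gripper on its lug near (410,250). Its far edge rests on the rim at (275,290), and depth gives a tilt of 24.5°. I'll tighten, lift off and carry it over the mat.

Emit:
play_rows:
  steps: [0,0,0,0,-0.22,0,0,0,0,-0.22,0,0,-0.01,0,-0.22,0,0,-0.02,0,-0.22,0,0,-0.025,0,-0.22,0,0,-0.025,0,-0.22,0.0072,0.0323,0,0,-0.22,0.0072,0.0323,0,0,-0.22,0.0072,0.0323,0,0,-0.22,0.0072,0.0323,0,0,-0.22,0.0072,0.0323,0,0,-0.22,0.0072,0.0323,0,0,-0.22,0.0072,0.0323,0,0,-0.22,0.0072,0.0323,0,0,-0.22,0.0072,0.0323,0,0,-0.22,0.0072,0.0323,0,0,-0.22,0,0,0.04,0,-0.22,0,0,0.04,0,-0.22,0,0,0.03,0,-0.22,0,0,0,0,-0.22]

```text
t: 10.55
position: [0.5117, -0.2764, 0.1092]
tool_rot: [-3.127, 0.274, 0.007]
force: [0.3, -0.1, -0.9]
opening: 0.0347
```

```bash
python3 tilt.py .565 -.285 .11; python3 - <<'E'
from h import *
# tin centre, now open: rim in the top view depth
for c in("top","side"):
    im,d=manip.get_image(c); P,u,v=cloud(c,d)
    m=(np.hypot(P[:,0]-.533,P[:,1]-.048)<.09)&(abs(P[:,2]-.07)<.006)&(np.hypot(P[:,0]-.533,P[:,1]-.048)>.05)
    q=P[m,:2]; print(c,m.sum(),cv2.minEnclosingCircle(q.astype(np.float32)),P[m,2].mean())
    s=np.linalg.lstsq(np.c_[2*q,np.ones(len(q))],(q**2).sum(1),rcond=None)[0]; print("lsq",s[:2],np.sqrt(s[2]+s[:2]@s[:2]))
E
```

```text
10.55 [ 0.5117 -0.2764  0.1092] 0.0347 [ 0.3 -0.1 -0.9]
plane n [ 0.411 -0.075  0.909] tilt deg 24.7 along tool x 24.4 32182 z range [0.0426 0.0985] extent toolx [-0.0141  0.1161]
far pt [ 0.6278 -0.2939  0.0392] mean [ 0.5638 -0.286   0.0701]
top 170 ((0.5314463973045349, 0.04616791382431984), 0.0737323984503746) 0.07031792526986351
lsq [0.53093011 0.04566295] 0.07149925418693386
side 172 ((0.5325465798377991, 0.04732736945152283), 0.07716876268386841) 0.06854006470505018
lsq [0.53207807 0.04870145] 0.0717008272197374
```

Emit:
play_rows:
  steps: [0.0015,0.0003,0.01,0,-0.22,0.0014,0.0002,0.01,0,-0.22,0,0,0.01,0,-0.2,0,0,0,0,-0.158,-0.0034,0,0.005,0,-0.158,-0.0034,0,0.005,0,-0.158,-0.0031,0,0.0052,0,-0.158,-0.0031,0,0.0052,0,-0.158,-0.0027,0,0.0053,0,-0.158,-0.0027,0,0.0053,0,-0.158,-0.0023,0,0.0054,0,-0.158,-0.0023,0,0.0054,0,-0.158,-0.002,0,0.005,0,-0.158,-0.002,0,0.005,0,-0.158,0,0,0,0,-0.158]

```text
t: 12.58
position: [0.4895, -0.2735, 0.0289]
tool_rot: [-3.129, 0.275, 0.001]
force: [-1.6, 0.6, -1.0]
opening: 0.0358
```

```bash
python3 tilt.py .55 -.285 .03
```

```text
12.57 [ 0.4895 -0.2735  0.0289] 0.0358 [-1.6  0.6 -1. ]
plane n [ 0.356 -0.079  0.931] tilt deg 21.4 along tool x 21.3 2609 z range [0.0775 0.0908] extent toolx [-0.0109  0.0154]
far pt [ 0.5128 -0.2336  0.0799] mean [ 0.4925 -0.2699  0.0847]
```

```bash
sed -i 's/P\[:,2\]>.02)/P[:,2]>.006)/; s/z0+.08/z0+.03/' tilt.py; python3 tilt.py .55 -.285 .02
```

```text
12.62 [ 0.4897 -0.2736  0.0291] 0.0358 [-0.4  0.  -0.3]
plane n [ 0.01  -0.003  1.   ] tilt deg 0.6 along tool x 0.6 50609 z range [0.0124 0.0158] extent toolx [-0.0048  0.1343]
far pt [ 0.6267 -0.2753  0.0119] mean [ 0.5617 -0.2862  0.0142]
```

Emit:
play_rows:
  steps: [0,0,0,0,-0.1,0,0,0,0,0,0,0,0,0,0.3,0,0,-0.01,0,0.5,0,0,-0.06,0,0.7,0,0,-0.06,0,0.7,0,0,0,0,0.7]

```text
t: 13.55
position: [0.4937, -0.2749, 0.1653]
tool_rot: [3.125, -0.274, 0.015]
force: [-0.6, 0.8, -0.6]
opening: 0.0729
```

```bash
python3 - <<'E'
from h import *
o=manip.get_obs(); print(o["t"],o["position"].round(4),o["opening"])
im,d=manip.get_image("wrist"); P,u,v=cloud("wrist",d); col=im[v,u].astype(int)
m=(np.hypot(P[:,0]-.545,P[:,1]+.283)<.12)&(P[:,2]>.010)&(P[:,2]<.018); Q=P[m]; print("cover",m.sum(),cv2.minEnclosingCircle(Q[:,:2].astype(np.float32)),np.linalg.lstsq(np.c_[Q[:,:2],np.ones(len(Q))],Q[:,2],rcond=None)[0].round(4),Q[:,2].mean())
save("f.png",im)
E
```

```text
13.55 [ 0.4937 -0.2749  0.1653] 0.07290120550943126
cover 13200 ((0.5443692803382874, -0.28302058577537537), 0.0802275538444519) [-0.0022  0.0017  0.0126] 0.01092316109764037
```

View pics/f.png

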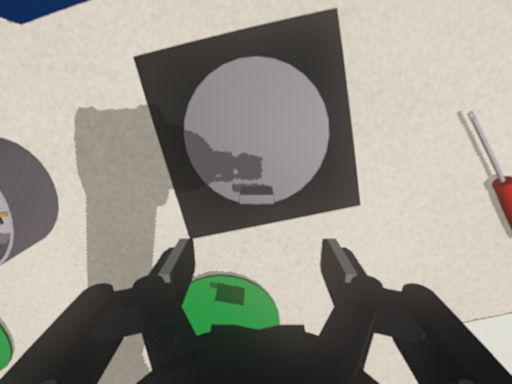

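The wrist view shows the cover lying flat and centred on the mat, at (257,130). The circle fit gives (0.544, -0.283), against a mat centre of about (0.546, -0.283). On to the post.

Emit:
play_rows:
  steps: [-0.0045,-0.0515,-0.01,0,0.5,-0.0045,-0.0515,-0.01,0,0.5,-0.0045,-0.0515,-0.01,0,0.5,-0.0045,-0.0515,-0.01,0,0.5,-0.0045,-0.0515,-0.01,0,0.5,-0.0045,-0.0515,0,0,0.5,-0.0045,-0.0515,0,0,0.5,-0.0045,-0.0515,0,0,0.5,-0.0045,-0.0515,0,0,0.5,-0.0045,-0.0515,0,0,0.5,-0.0045,-0.0515,0,0,0.5,0,0,0,0,0.5,0,0,0,0,0.5]

```text
t: 15.22
position: [0.5389, 0.2928, 0.2081]
tool_rot: [3.128, -0.272, -0.002]
force: [-0.7, -0.5, -0.9]
opening: 0.0641
```

```bash
cat > lid.py <<'E'
from h import *
o=manip.get_obs(); print(round(o["t"],2),o["position"].round(4),o["opening"].round(4)); M=R.from_rotvec(o["tool_rot"]).as_matrix(); print(M.round(3))
im,d=manip.get_image("wrist"); P,u,v=cloud("wrist",d)
def cf(m): 
    q=P[m,:2]; return m.sum(),cv2.minEnclosingCircle(q.astype(np.float32)),P[m,2].mean().round(4)
n=lambda x,y,r:np.hypot(P[:,0]-x,P[:,1]-y)<r
print("lid plate",cf(n(.54,.295,.095)&(abs(P[:,2]-.022)<.005)))
print("post top",cf(n(.54,.295,.03)&(P[:,2]>.0915)&(P[:,2]<.098)))
m=n(.532,.047,.085)&(abs(P[:,2]-.07)<.003)&~n(.532,.047,.06)
if m.any():
    q=P[m,:2]; print("rim",cf(m)); s=np.linalg.lstsq(np.c_[2*q,np.ones(len(q))],(q**2).sum(1),rcond=None)[0]; print("lsq",s[:2],np.sqrt(s[2]+s[:2]@s[:2]))
E
python3 lid.py
```

```text
Traceback (most recent call last):
  File "lid.py", line 2, in <module>
    o=manip.get_obs(); print(round(o["t"],2),o["position"].round(4),o["opening"].round(4)); M=R.from_rotvec(o["tool_rot"]).as_matrix(); print(M.round(3))
                                                                    ^^^^^^^^^^^^^^^^^^
AttributeError: 'float' object has no attribute 'round'
```

```bash
sed -i 's/,o\["opening"\].round(4))/,o["opening"])/' lid.py; python3 lid.py
```

```text
15.22 [0.5389 0.2928 0.2081] 0.06412296155771846
[[ 0.985 -0.172 -0.002]
 [-0.172 -0.985 -0.002]
 [-0.001  0.002 -1.   ]]
lid plate (np.int64(11296), ((0.5416750907897949, 0.2940720021724701), 0.08157746493816376), np.float64(0.0217))
post top (np.int64(176), ((0.5426592826843262, 0.294039249420166), 0.007890487089753151), np.float64(0.0935))
rim (np.int64(1132), ((0.5330802202224731, 0.04693392291665077), 0.0745130106806755), np.float64(0.0692))
lsq [0.53370732 0.0469067 ] 0.07143956231061102
```

Emit:
play_rows:
  steps: [0.0034,-0.0018,0.05,0,0.3,0,0,0.05,0,0,0,0,0.035,0,0,0,0,0.0106,0,0,0,0,0,0,-0.3,0,0,0,0,-0.6,0,0,0,0,-1,0,0,0,0,-1,0,0,0,0,-1]

```text
t: 16.4
position: [0.5451, 0.295, 0.0657]
tool_rot: [-3.128, 0.275, -0.005]
force: [0.8, 0.1, 5.4]
opening: 0.014
```

```bash
python3 lid.py
```

```text
16.4 [0.5451 0.295  0.0657] 0.013974962882406874
[[ 0.985 -0.174  0.003]
 [-0.174 -0.985  0.002]
 [ 0.003 -0.002 -1.   ]]
lid plate (np.int64(24133), ((0.5409782528877258, 0.2955673933029175), 0.08168531209230423), np.float64(0.0216))
post top (np.int64(1018), ((0.5530352592468262, 0.2934987545013428), 0.020836740732192993), np.float64(0.0939))
```

Emit:
play_rows:
  steps: [0,0,-0.005,0,-1,0,0,-0.015,0,-1,0,0,-0.025,0,-1,0,0,-0.025,0,-1,0,0,-0.025,0,-1,0,0,-0.02,0,-1,0,0,-0.01,0,-1,0.001,0.008,0,0,-1,0.002,0.017,0,0,-1,0.0035,0.025,0,0,-1,0.0044,0.03,0,0,-1,0.0044,0.03,0,0,-1,0.0044,0.03,0,0,-1,0.0044,0.03,0,0,-1,0.0044,0.03,0,0,-1,0.0035,0.025,0,0,-1,0.002,0.015,0,0,-1,0.0005,0.005,0,0,-1,0,0,0,0,-1,0,0,0,0,-1]

```text
t: 18.95
position: [0.5348, 0.0481, 0.1888]
tool_rot: [-3.129, 0.272, -0.0]
force: [-0.3, 0.2, -4.9]
opening: 0.0142
```

```bash
cat > pl.py <<'E'
from h import *
o=manip.get_obs(); print(round(o["t"],2),o["position"].round(4),o["opening"],o["force"].round(1)); M=R.from_rotvec(o["tool_rot"]).as_matrix(); print(M.round(3))
def circ(q):
    h=cv2.convexHull(q.astype(np.float32)).reshape(-1,2); return cv2.minEnclosingCircle(h)
ims=[]
for c in("wrist","top","side"):
    im,d=manip.get_image(c); P,u,v=cloud(c,d); ims.append(im)
    z=o["position"][2]-.0657+.022
    m=(np.hypot(P[:,0]-.533,P[:,1]-.047)<.1)&(abs(P[:,2]-z)<.008); Q=P[m]
    if m.sum()<50: print(c,"few",m.sum()); continue
    s=np.linalg.lstsq(np.c_[Q[:,:2],np.ones(len(Q))],Q[:,2],rcond=None)[0]
    print(c,m.sum(),circ(Q[:,:2]),"slope deg",np.degrees(s[:2]).round(1),"z",Q[:,2].mean().round(4),"exp",z)
save("g.png",np.vstack([cv2.resize(ims[0],(480,300)),cv2.resize(ims[2][130:270,140:364],(480,300))]))
E
python3 pl.py
```

```text
18.95 [0.5348 0.0481 0.1888] 0.014186487031954215 [-0.3  0.2 -4.9]
[[ 0.985 -0.172  0.   ]
 [-0.172 -0.985  0.001]
 [ 0.    -0.001 -1.   ]]
wrist 24215 ((0.5308689475059509, 0.048629723489284515), 0.08150549232959747) slope deg [-0.2 -0. ] z 0.1447 exp 0.1450656172006953
top 107 ((0.528735339641571, 0.04739585518836975), 0.0811372771859169) slope deg [-0.5  0.1] z 0.1463 exp 0.1450656172006953
side 1227 ((0.531704306602478, 0.04878966510295868), 0.0848073735833168) slope deg [-0.  -0.2] z 0.1443 exp 0.1450656172006953
```

View pics/g.png

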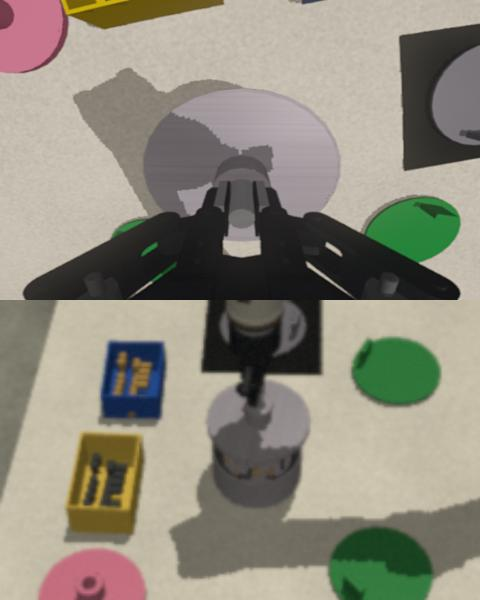

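The picture shows both lids carried level over the tin; the wrist force of 4.9 N agrees with both masses. I'll apply a small centring correction, then lower in stages.

Emit:
play_rows:
  steps: [0.0016,0.0005,0.01,0,-1,0,0,0.015,0,-1,0,0,0.015,0,-1,0,0,0.007,0,-1,0,0,0,0,-1]

```text
t: 19.73
position: [0.5357, 0.046, 0.1407]
tool_rot: [3.129, -0.275, -0.003]
force: [0.0, 0.1, -5.6]
opening: 0.0139
```

```bash
python3 pl.py
```

```text
19.73 [0.5357 0.046  0.1407] 0.013865628991929568 [ 0.   0.1 -5.6]
[[ 0.985 -0.174 -0.002]
 [-0.174 -0.985  0.   ]
 [-0.002  0.    -1.   ]]
wrist 24173 ((0.5320318341255188, 0.04662536084651947), 0.08157145977020264) slope deg [-0.2 -0.1] z 0.0973 exp 0.09704236459455196
top 110 ((0.5293688774108887, 0.04493704438209534), 0.08116263151168823) slope deg [1.  0.5] z 0.0986 exp 0.09704236459455196
side 1190 ((0.5294621586799622, 0.046573881059885025), 0.0850035771727562) slope deg [ 0.1 -0.2] z 0.0972 exp 0.09704236459455196
```

Emit:
play_rows:
  steps: [0.0006,-0.0003,0.004,0,-1,0,0,0.004,0,-1,0,0,0.004,0,-1,0,0,0.004,0,-1,0,0,0,0,-1]

```text
t: 20.5
position: [0.5366, 0.0461, 0.1252]
tool_rot: [3.129, -0.275, -0.002]
force: [0.1, 0.4, -4.4]
opening: 0.014
```

Emit:
play_rows:
  steps: [0,0,0.003,0,-1,0,0,0.003,0,-1,0,0,0.002,0,-1,0,0,0.001,0,-1,0,0,0,0,-1]

```text
t: 21.12
position: [0.5373, 0.0462, 0.1169]
tool_rot: [-3.129, 0.275, -0.001]
force: [-0.9, 0.2, -2.3]
opening: 0.0141
```

```bash
python3 pl.py
```

```text
21.12 [0.5373 0.0462 0.1169] 0.014084028856508444 [-0.9  0.2 -2.3]
[[ 0.985 -0.174  0.001]
 [-0.174 -0.985  0.   ]
 [ 0.001 -0.    -1.   ]]
wrist 24250 ((0.5326763987541199, 0.04637816548347473), 0.08168565481901169) slope deg [-0.  0.] z 0.0737 exp 0.07321305969876868
top 111 ((0.5307539105415344, 0.04537614807486534), 0.0812264010310173) slope deg [-1.1 -0.3] z 0.0753 exp 0.07321305969876868
side 1157 ((0.5319371819496155, 0.046792127192020416), 0.08421557396650314) slope deg [0.1 0.1] z 0.073 exp 0.07321305969876868
```

Emit:
play_rows:
  steps: [0,0,0.001,0,-1,0,0,0.001,0,-1,0,0,0.0005,0,-1,0,0,0,0,-1]

```text
t: 21.78
position: [0.537, 0.046, 0.1156]
tool_rot: [3.129, -0.275, 0.001]
force: [-4.9, -1.3, 10.2]
opening: 0.0142
```

Emit:
play_rows:
  steps: [0,0,-0.0005,0,-0.5,0,0,0,0,0,0,0,0,0,0.5,0,0,0,0,1,0,0,0,0,1,0,0,-0.03,0,1,0,0,-0.05,0,1,0,0,-0.02,0,1,0,0,0,0,1]

```text
t: 22.9
position: [0.5383, 0.0463, 0.2165]
tool_rot: [-3.129, 0.275, -0.006]
force: [-0.7, 0.1, -1.3]
opening: 0.0853
```

```bash
cat > seat.py <<'E'
from h import *
import sys
o=manip.get_obs(); print(round(o["t"],2),o["position"].round(4),o["opening"],o["force"].round(1))
im,d=manip.get_image("wrist"); P,u,v=cloud("wrist",d)
n=lambda r:np.hypot(P[:,0]-.533,P[:,1]-.047)<r
for nm,z,r,t in(("plate",.074,.1,.005),("collar",.108,.04,.003),("post",.1435,.04,.003)):
    m=n(r)&(abs(P[:,2]-z)<t); Q=P[m]
    if m.sum()<5: print(nm,m.sum()); continue
    s=np.linalg.lstsq(np.c_[Q[:,:2],np.ones(len(Q))],Q[:,2],rcond=None)[0]
    print(nm,m.sum(),cv2.minEnclosingCircle(Q[:,:2].astype(np.float32)),"slope",np.degrees(s[:2]).round(1),"z",np.percentile(Q[:,2],[2,50,98]).round(4))
save(sys.argv[1],im)
E
python3 seat.py i.png
```

```text
22.9 [0.5383 0.0463 0.2165] 0.0852990504607964 [-0.7  0.1 -1.3]
plate 14118 ((0.5311459898948669, 0.04641013592481613), 0.08166175335645676) slope [-0.1  0. ] z [0.0706 0.0721 0.0735]
collar 706 ((0.5321359634399414, 0.0462251678109169), 0.02067294903099537) slope [-0.1  0. ] z [0.1051 0.106  0.1076]
post 226 ((0.532396674156189, 0.046227823942899704), 0.007900676690042019) slope [-0.7 -0.2] z [0.1407 0.142  0.1434]
```

View pics/i.png

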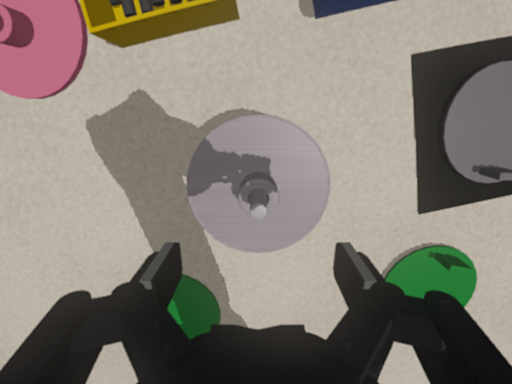

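The view shows the nested lids level and centred on the tin, with plate, collar and post around (258,185). Post minus collar top is 36 mm, against 38 mm while nested, so each lid sits on its own seat. Now going for the collar.

Emit:
play_rows:
  steps: [-0.0065,0.001,0.03,0,1,0,0,0.04,0,1,0,0,0.035,0,1,0,0,0.02,0,1,0,0,0.009,0,1,0,0,0,0,1]

```text
t: 23.7
position: [0.5294, 0.0463, 0.0796]
tool_rot: [3.129, -0.274, -0.004]
force: [-0.4, 1.0, 0.0]
opening: 0.0853
```

```bash
python3 seat.py j.png
```

```text
23.7 [0.5294 0.0463 0.0796] 0.08532889607477057 [-0.4  1.   0. ]
plate 37108 ((0.5336261987686157, 0.046672169119119644), 0.08177940547466278) slope [0.  0.1] z [0.0733 0.0746 0.0758]
collar 3137 ((0.5341130495071411, 0.04657075181603432), 0.021259507164359093) slope [-1.   0.3] z [0.1057 0.1084 0.1098]
post 1062 ((0.5434243679046631, 0.045329414308071136), 0.03848736360669136) slope [-7.9  3. ] z [0.1408 0.1442 0.1455]
```

Emit:
play_rows:
  steps: [0.0042,-0.001,0,0,1,0,0,0,0,0.6,0,0,0,0,0.3,0,0,0,0,0.1,0,0,0,0,0,0,0,0,0,-0.08,0,0,0,0,-0.15,0,0,0,0,-0.25,0,0,0,0,-0.25]

```text
t: 24.88
position: [0.5347, 0.0464, 0.0813]
tool_rot: [3.129, -0.275, 0.0]
force: [-2.0, -0.4, 5.7]
opening: 0.0407
```

```bash
python3 seat.py k.png
```

```text
24.88 [0.5347 0.0464 0.0813] 0.04071443490762911 [-2.  -0.4  5.7]
plate 30744 ((0.5332478880882263, 0.04649090766906738), 0.08146355301141739) slope [-0.1  0.1] z [0.0724 0.0736 0.0749]
collar 3367 ((0.5426465272903442, 0.045185331255197525), 0.034112028777599335) slope [-0.6  0.1] z [0.1054 0.1076 0.1104]
post 760 ((0.5476800203323364, 0.044009968638420105), 0.030957713723182678) slope [-4.5  1.2] z [0.1406 0.1431 0.1458]
```

Emit:
play_rows:
  steps: [0,0,0,0,-0.35,0,0,-0.002,0,-0.35,0,0,-0.004,0,-0.35,0,0,-0.005,0,-0.35,0,0,-0.005,0,-0.35,0,0,-0.004,0,-0.35,0,0,0,0,-0.35]

```text
t: 25.8
position: [0.535, 0.0466, 0.1012]
tool_rot: [-3.129, 0.275, -0.001]
force: [-0.6, -0.8, -2.3]
opening: 0.0404
```

```bash
cat > up.py <<'E'
from h import *
o=manip.get_obs(); print(round(o["t"],2),o["position"].round(4),o["opening"],o["force"].round(1))
im,d=manip.get_image("wrist"); P,u,v=cloud("wrist",d); z=o["position"][2]-.0813+.074
m=(np.hypot(P[:,0]-.533,P[:,1]-.047)<.1)&(abs(P[:,2]-z)<.008); Q=P[m]
s=np.linalg.lstsq(np.c_[Q[:,:2],np.ones(len(Q))],Q[:,2],rcond=None)[0]
print(m.sum(),cv2.minEnclosingCircle(Q[:,:2].astype(np.float32)),"slope",np.degrees(s[:2]).round(1),"z",Q[:,2].mean(),z)
E
python3 up.py
```

```text
25.8 [0.535  0.0466 0.1012] 0.04038781143403247 [-0.6 -0.8 -2.3]
31664 ((0.533379316329956, 0.04691588133573532), 0.0814010500907898) slope [-0.1  0.1] z 0.09320773210465688 0.09385836651771719
```

The wrist force of 2.3 N is the outer lid alone, and it is level. Continuing straight up.

Emit:
play_rows:
  steps: [0,0,-0.004,0,-0.35,0,0,-0.006,0,-0.35,0,0,-0.006,0,-0.35,0,0,-0.006,0,-0.35,0,0,-0.006,0,-0.35,0,0,-0.006,0,-0.35,0,0,-0.006,0,-0.35,0,0,-0.006,0,-0.35,0,0,-0.006,0,-0.35,0,0,-0.006,0,-0.35,0,0,-0.007,0,-0.35,0,0,-0.008,0,-0.35,0,0,-0.01,0,-0.35,0,0,-0.01,0,-0.35,0,0,-0.01,0,-0.35,0,0,-0.008,0,-0.35,0,0,-0.004,0,-0.35,0,0,0,0,-0.35,0,0,0,0,-0.35,0,0,0,0,-0.35]

```text
t: 28.35
position: [0.5344, 0.0465, 0.2153]
tool_rot: [3.13, -0.275, -0.001]
force: [0.3, 0.1, -2.0]
opening: 0.0407
```

```bash
python3 up.py; python3 - <<'E'
from h import *
im,d=manip.get_image("side"); save("l.png",cv2.resize(im[110:290,150:350],(660,594)))
P,u,v=cloud("side",d); m=(np.hypot(P[:,0]-.533,P[:,1]-.047)<.05)&(P[:,2]>.1)&(P[:,2]<.155); print("post?",m.sum(),P[m].mean(0).round(4) if m.any() else 0, P[m,2].max() if m.any() else 0)
m=(np.hypot(P[:,0]-.533,P[:,1]-.047)<.066)&(P[:,2]>.045)&(P[:,2]<.064); Q=P[m]; print("inner disc",m.sum(),Q.mean(0))
if len(Q)>50: print(np.degrees(np.linalg.lstsq(np.c_[Q[:,:2],np.ones(len(Q))],Q[:,2],rcond=None)[0][:2]))
E
```

```text
28.35 [0.5344 0.0465 0.2153] 0.04072628702045685 [ 0.3  0.1 -2. ]
31868 ((0.5327533483505249, 0.0469534695148468), 0.08157717436552048) slope [-0.2  0.1] z 0.20764814845470875 0.20801191730842178
post? 1 [0.5271 0.0536 0.1004] 0.10036341747693811
inner disc 579 [0.53169728 0.05888561 0.05531217]
[-0.30516354  0.31095942]
```

View pics/l.png

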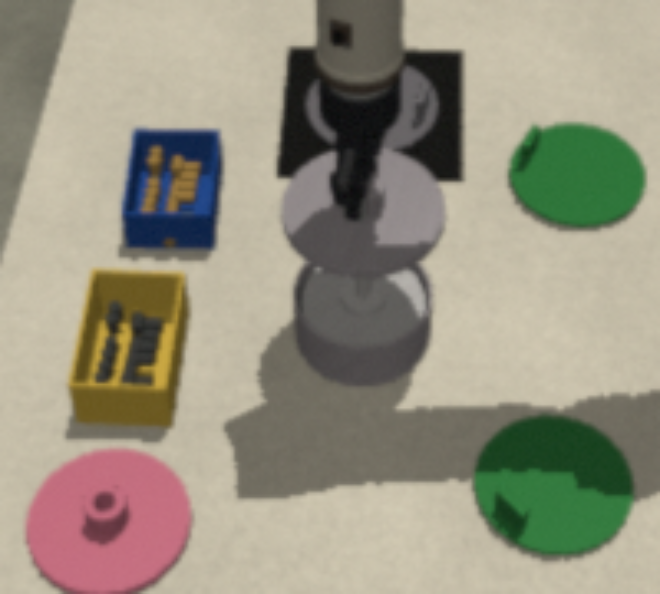

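The side crop shows the outer lid held level at (363,210), above the tin. The inner lid is flat inside the tin at (362,300), and the cover is on the mat. Handing in.

```bash
python3 -c "
from bench import manip
print(manip.close_job())"
```

```text
the job is handed in; nothing more can be done
None
```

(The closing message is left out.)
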